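# Block up the sprung foot of a craft press with a taper feeler blade

### The job

Pick up the taper feeler blade by its black handle and slide it flat along the anvil, thin end first, under the sprung foot of the green hand press until it drags firmly and has lifted the foot by about 2 mm; the gap is different every time, so go by feel, and do not force it. Let go, leaving the blade wedged there, then swing the lock lever on top of the press right over to the back. Leave the pots and other craft things where they are.

Things in the scene. Friction and masses are not known exactly. Their poses are not given: they have to be found in the camera images.
- blade: Taper feeler blade, 120 g, lying flat. Origin: underside, below the middle of the handle; x to the thin tip, z up. Black handle x -35 to 35 mm, 16 mm wide (y), 40 mm high: grip it across y. Steel neck x 35 to 80, 24 mm wide, 19.3 mm thick. Steel taper x 80 to 165, 24 mm wide, flat underside, thickness falling evenly from 19.3 mm to 4 mm at the tip (0.18 mm per mm).
- press: Green hand press, fixed. Origin: on the table below the foot. Its mouth opens to its -x: push the blade in along +x. Steel base plate (the anvil) 24 mm high, x -120 to 130 mm, y -70 to 70. Column x 75 to 125, y -45 to 45, up to z 196. A head arm, 50 mm wide, reaches from the column to x = -25, underside at z 135 or more.
- anvil (a point): Point on the flat top of the anvil (24 mm above the table) straight below the middle of the foot; axes as the press. The foot is a level round steel bar along y, 20 mm in diameter, 84 mm long, on a sprung stem 22 mm thick, hanging 7 to 14 mm clear of the anvil: set differently each time and not measured.
- lip (a point): Middle of the anvil's front edge, on its top, 120 mm in front of point anvil.
- spring (a point): Point of the press in the middle of the coil spring of the foot, 76 mm above point anvil. The spring presses the foot on the blade with about 2 N at first touch plus 2 N per mm of lift, up to 8 mm. Beyond the drag of free sliding, the push needed along the anvil is about 2 to 4 N at first touch, 5.5 to 7.5 N at 2 mm of lift and over 9 N at 4 mm. Let go, the blade stays wedged.
- lock (a joint): Lock lever on the column, rad: 0 leaning 0.5 to the front of the press (-x), 1.0 swung right over to the back (+x), leaning 0.5 there; starts between 0 and 0.25; stays where it is left; about 1 N at its ball moves it. Its pivot is at x = 100 mm, z = 218 mm in the press frame, its axis along the press y.
- lock_tip (a point): Centre of the black ball, 26 mm in diameter, at the end of the lock lever, 70 mm from its pivot; upright at mid-swing it is 288 mm above the table.
- pot_large: Round lidded bead pot, 70 mm across, 42 mm high, white lid; origin under its centre. Leave it.
- pot_mid: Round lidded bead pot, 56 mm across, 36 mm high; origin under its centre. Leave it.
- pot_small: Round lidded bead pot, 48 mm across, 28 mm high; origin under its centre. Leave it.
- saucer: Red saucer, 120 mm across, 18 mm high; origin under its centre. Leave it.
- bead_pack: Blue bead pack, 30 x 100 x 22 mm; origin under its centre. Leave it.
- bracelet: White bangle ring, 64 mm across, 8 mm high; origin under its centre. Leave it.
- paper_folder: Flat white paper-folding bar, 150 x 24 x 6 mm, no handle and no taper; origin under its centre. Leave it.
There are look-alikes about, which are no part of the job. There is more than one size of the blade; the job needs the smallest.

How it is judged:
On the way, in this order (a step that is already met when the one before it is completed fails the run):
1. the blade lies flat under the foot, pinched between foot and anvil: its contact forces with the press, above and below together, are 9.2 to 18 N (a lift of about 1 to 3.2 mm) (contact force between blade and press between 9.2 and 18 N and x of anvil in the frame of blade between 0.081 and 0.163 m and y of anvil in the frame of blade between -0.022 and 0.022 m and angle between blade's own z axis and vertical below 0.12 rad), for 0.3 s.
2. then the lock lever is swung over to the back (past 0.85 rad) (all of step 1 and value of joint lock above 0.85 rad), for 0.2 s.
At the end, for the whole second after the job is handed in: The blade is let go and at rest, flat (within 0.12 rad) on the anvil with its taper under the middle of the foot (within 22 mm sideways), pinched there with 9.2 to 18 N in all above and below (a foot lift of about 1 to 3.2 mm), and the lock lever stands at the back, past 0.85 rad (all of step 2 and linear speed of blade below 0.01 m/s and velocity of joint lock below 0.1 rad/s); the robot touches nothing.
It fails at once if the blade is forced: its contact forces with the press add up to more than 32 N (a foot lift of over 6 mm, or the blade rammed against the press) (contact force between blade and press above 32 N).
It fails at once if a bystander is pushed more than 30 mm (distance of any of pot_large, pot_mid, pot_small, saucer, bead_pack, bracelet, paper_folder from where it was at the start of the episode above 0.03 m).
It also fails if it takes over 72 s, if anything falls off the work surface, if the arm or the gripper's body presses on something with over 40 N, if the wrist force passes 120 N, or if a joint passes its speed limit or range.

### The arm

A 6-joint arm with a two-finger parallel gripper is mounted at the origin on the work surface. World frame = base frame: x ahead of the robot, y to its left, z up, the work surface at z = 0. Lengths are in m, angles in rad, forces in N, time in s.
With the tool pointing down it reaches from about 0.35 to 0.85 m from the base axis. Payload 8.1 kg.
Tool frame: the origin (TCP) lies on the mounting face of the last link; the fingertips stand 186 mm ahead of it and the grasp point (between the pads) lies 167 mm ahead of it; z points along the fingers, y is the line along which they close (so a half turn about z gives the same grasp; the last joint's range is limited). The gripper opens to 93 mm and grips with 3 to 60 N. Pads are 15 mm wide; open, the fingers measure 128 mm over their backs; the gripper's body (75 mm by 188 mm) begins 65 mm behind the grasp point.
Start: joints at [1.201, 0.13, 1.488, -0, 1.523, -0.085], TCP at [0.169, 0.576, 0.405] pointing down, gripper open.
Joint ranges: [-2.96, 2.96], [-0.89, 2.26], [0.02, 2.5], [-1.34, 4.48], [0, 2.73], [-2.66, 2.66]. Speed limits (rad/s): [2.39, 2.39, 2.79, 3.14, 3.14, 3.14].

### API

Orientations are given as a rotation vector (axis times angle).
In Python, from plant import read_state, read_camera, camera_params, close_job gives the robot as it stands. The module is installed in compiled form; this text tells all that it offers.
- The arm moves only by the tool servo_tool, never from a script. Its argument "increments" is a list of rows, each an object with "slide": the shift along the tool's x, y, z in mm, a list of three; "dr": the turn, a rotation vector about the tool's x, y, z in rad, a list of three; "jaw": the closure, from 0 (fully open) to 1 (shut). In form: [{"slide": [x, y, z], "dr": [ax, ay, az], "jaw": jaw}, ...]. A call has 1 to 20 rows; each row is the pose to reach, as a shift and turn from the pose commanded when the call began, along the tool's axes at that moment; what a row does not reach only later rows make up. A row lasts 1/10 s, in which the tool goes at most 50 mm and 8.59 degrees, less where a joint would pass 70% of its speed; a pose out of reach is approached as far as the arm can. A call with a gripper value outside its range is refused whole. The fingers move at their own pace and stop on an object; "force" is the grip in N (left out, the last holds). Time passes only in rows, so rows that repeat a pose let the fingers close. It gives the time, the measured TCP pose, the force, the opening and the grip force at its end, in the units of the state.
- read_state(): the state, without advancing time (a new reading comes with each control period).
- read_camera(name): name is "scene" or "top" or "wrist"; returns (picture, depth): 480x640x3 uint8, red, green, blue; 480x640 float32, m along the optical axis (not along the pixel's ray), 0 where there is no reading.
- camera_params(name): a dict with "fx", "fy", "cx", "cy" (pixels), "k1" (the pictures are not rectified: a ray, as slopes to the right and down, at radius r is drawn at 1 + k1 r^2 times it, then the intrinsics apply), "rvec" (rotation vector, rad) and "tvec" (3), from world to camera coordinates, as OpenCV has them. Camera axes: x right, y down, z forward; pixel columns grow to the right and rows downward; lengths in m; the calibration is good to about 2 mm. A picture is of the moment at which its call begins: read the wrist's pose just before it. camera_params takes no time and is no camera call; for the wrist camera it gives the pose at the moment of the call.
- close_job(): hands the job in; it is judged then, once.
The state is a dict: "t": time; "q": joint angles; "dq": joint speeds; "joint_torque": joint torques, N m; "tool_pos": TCP position; "orientation": TCP orientation; "force": force on the tool from outside, world axes, zero at the start; "wrist_torque": the same for the moment, N m; "opening": finger opening in m; "gripper_force": force on a finger pad.
Only numpy, scipy, OpenCV 4.12 (cv2) and the standard library are available. Lean on these libraries where they do the work, as an engineer would, in place of code of your own. Each camera call takes 0.05 s, during which the arm holds its last target. There are 200 camera calls.

## Working session

There is one attempt and no reset: what is moved stays moved. The work goes in short steps, Python scripts to look and compute and a tool call to move; the robot and the scene stay as the last step left them, time stands still between calls to the robot, and variables do not carry over. Pictures are saved under pics/ and viewed, at most 10 in all, crops included, and the job is handed in when it is done.

Besides the shell and the picture viewer there is one more tool, called after "Call:" by a JSON object that holds its "method" and its "body". servo_tool: Moves the arm, as the interface text tells. Its arguments: {"type":"object","properties":{"increments":{"type":"array"},"force":{"type":"number"}},"required":["increments"]}

```bash
mkdir -p pics; cat > h.py <<'E'
import numpy as np, cv2
from plant import *
from scipy.spatial.transform import Rotation as R
def cam(n):
    p=camera_params(n); return p,R.from_rotvec(p['rvec']).as_matrix(),np.array(p['tvec'])
def ray(c,u,v):
    p,Rm,t=c; a=np.array([(u-p['cx'])/p['fx'],(v-p['cy'])/p['fy']]); d=a.copy()
    for _ in range(20): d=a/(1+p['k1']*(d@d))
    w=Rm.T@np.array([d[0],d[1],1]); return -Rm.T@t,w
def plane(c,u,v,z):
    o,d=ray(c,u,v); return o+d*(z-o[2])/d[2]
def deproj(c,u,v,dep):
    o,d=ray(c,u,v); return o+d*dep
def proj(c,P):
    p,Rm,t=c; x=Rm@np.array(P)+t; a=x[:2]/x[2]; a=a*(1+p['k1']*(a@a)); return a[0]*p['fx']+p['cx'],a[1]*p['fy']+p['cy']
E
python3 - <<'E'
from h import *
import pickle
for n in ['scene','top']:
    c=cam(n); im,d=read_camera(n); cv2.imwrite(f'pics/{n}0.png',im[:,:,::-1]); pickle.dump((c,im,d),open(n+'0.pkl','wb'))
    print(n,c[0],-c[1].T@c[2])
print(read_state())
E
```

```text
scene {'fx': 557.5815412794992, 'fy': 557.5815412794992, 'cx': 327.7241514628473, 'cy': 239.75227117356513, 'k1': 0.026127795095484452, 'rvec': array([ 0.90078139,  2.44429218, -1.19146777]), 'tvec': array([ 0.30897562, -0.09569187,  1.52015422])} [1.0216165  0.77457512 0.87853561]
top {'fx': 584.527428075663, 'fy': 584.527428075663, 'cx': 323.8106364650544, 'cy': 230.05596677350476, 'k1': -0.16072216866265746, 'rvec': array([ 2.17770747, -2.21408312,  0.04434392]), 'tvec': array([0.09298336, 0.46931819, 1.62738675])} [0.39631365 0.07752964 1.64748831]
{'t': 0.1, 'q': array([ 1.20054964e+00,  1.31092773e-01,  1.48917631e+00, -1.46904333e-05,
        1.52295441e+00, -8.54187590e-02]), 'dq': array([ 0.0005259 , -0.00053382, -0.00181765, -0.00126074,  0.0002821 ,
       -0.00179911]), 'joint_torque': array([ 1.02087903e-03, -5.61334491e+01, -4.93098056e+01,  7.70612829e-02,
        2.89924111e-02, -1.44981482e-05]), 'tool_pos': array([0.16851534, 0.57564254, 0.40378456]), 'orientation': array([-4.45844331e-01, -3.10943668e+00,  2.50043919e-03]), 'force': array([ 0.18470371,  0.34786427, -0.27762428]), 'wrist_torque': array([ 0.02253219, -0.01112828,  0.00324276]), 'gripper_force': 0.0, 'opening': 0.09289342222111606}
```

View pics/scene0.png

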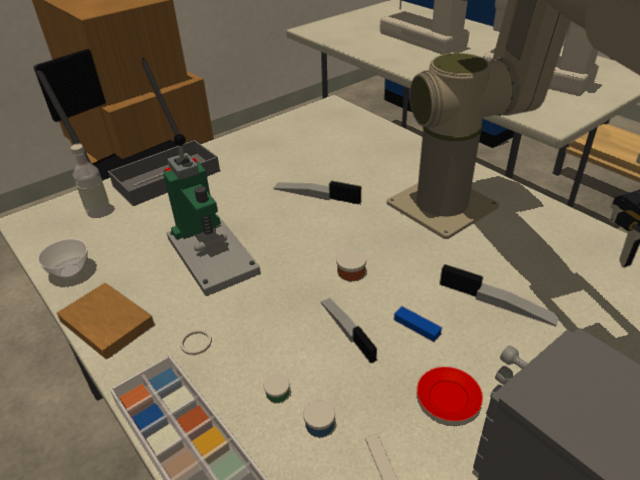

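View pics/top0.png

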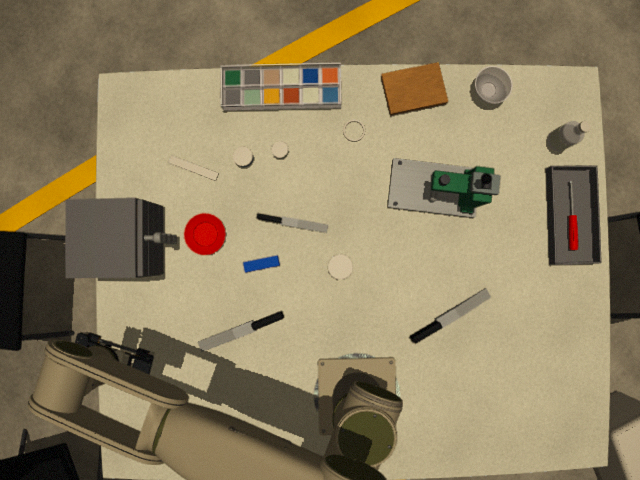

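Look-alikes in the top view are blades at (293,223), (242,330) and (450,316), plus the plain paper bar at (193,168). Only (293,223) is about 72 px long (about 200 mm), with its black handle at (269,217) and its tip at (328,228). The other two are about 90 px or more, so I choose the first. The press is at (440,190), with its mouth to the left (world +y).

```bash
python3 - <<'E'
from h import *
import pickle
ct,im,d=pickle.load(open('top0.pkl','rb')); cs,ims,ds=pickle.load(open('scene0.pkl','rb'))
def blobs(im,m,lo):
    n,l,s,c=cv2.connectedComponentsWithStats(m.astype(np.uint8)); return [(np.round(c[i],1),s[i].tolist()) for i in range(1,n) if s[i][4]>lo],l
hsv=cv2.cvtColor(im,cv2.COLOR_RGB2HSV); hs=cv2.cvtColor(ims,cv2.COLOR_RGB2HSV)
def black(c,im,box,z):
    x0,y0,x1,y1=box; m=np.zeros(im.shape[:2],bool); m[y0:y1,x0:x1]=(im[y0:y1,x0:x1].max(2)<60)
    ys,xs=np.nonzero(m); P=np.array([plane(c,u,v,z) for u,v in zip(xs,ys)]); 
    return P,xs,ys
for nm,c,i,dd,box in[('top',ct,im,d,(245,200,340,240)),('scene',cs,ims,ds,(310,290,390,370))]:
    P,xs,ys=black(c,i,box,0.04); r=cv2.minAreaRect(P[:,:2].astype(np.float32)*1000)
    print(nm,len(xs),xs.mean(),ys.mean(),P.mean(0),r)
    D=np.array([deproj(c,u,v,dd[v,u]) for u,v in zip(xs,ys)]); print(' depth pts z pct',np.percentile(D[:,2],[10,50,90]),'mean top',D[D[:,2]>.03].mean(0))
    # non-table pixels by depth
# blade whole by depth in top
for nm,c,i,dd,box in[('top',ct,im,d,(245,200,340,240)),('scene',cs,ims,ds,(310,290,390,370))]:
    x0,y0,x1,y1=box
    Q=np.array([deproj(c,u,v,dd[v,u]) for v in range(y0,y1) for u in range(x0,x1)])
    print('table z',np.median(Q[:,2])); Q=Q[Q[:,2]>np.median(Q[:,2])+.004]
    r=cv2.minAreaRect(Q[:,:2].astype(np.float32)*1000); print(nm,'blade',r, cv2.boxPoints(r).round(0).tolist())
    x,y,vx,vy=0,0,0,0
    l=cv2.fitLine(Q[:,:2].astype(np.float32),cv2.DIST_HUBER,0,.001,.001).ravel(); print(l,np.arctan2(l[1],l[0]))
# press anvil top by depth
x0,y0,x1,y1=375,140,520,230
Q=np.array([deproj(ct,u,v,d[v,u]) for v in range(y0,y1) for u in range(x0,x1)])
A=Q[(Q[:,2]>.017)&(Q[:,2]<.032)]; r=cv2.minAreaRect(A[:,:2].astype(np.float32)*1000); print('anvil',np.median(A[:,2]),r,cv2.boxPoints(r).round(0).tolist())
H=Q[Q[:,2]>.2]; print('above .2',len(H),H.mean(0),H.max(0),H.min(0)); 
z=Q[:,2]; print(np.histogram(z,np.arange(0,.32,.02)))
x0,y0,x1,y1=150,110,230,200
Q=np.array([deproj(cs,u,v,ds[v,u]) for v in range(y0,y1) for u in range(x0,x1) if ds[v,u]>0 and ims[v,u].max()<70])
H=Q[(Q[:,2]>.22)&(Q[:,2]<.32)&(Q[:,0]<1)]; print('ball scene',len(H),H.mean(0),H.min(0),H.max(0))
# crop
a=cv2.resize(im[195:245,240:345],None,fx=5,fy=5)[:,:,::-1]; b=cv2.resize(im[145:230,375:510],None,fx=4,fy=4)[:,:,::-1]
e=cv2.resize(ims[110:300,150:270],None,fx=3,fy=3)[:,:,::-1]
o=np.zeros((600,800,3),np.uint8); o[:250,:525]=a; b=b[:340]; o[255:595,:540][:b.shape[0],:b.shape[1]]=b; e=cv2.resize(e,(250,396)); o[:396,545:795]=e
cv2.imwrite('pics/crop1.png',o)
E
```

```text
top 141 268.8723404255319 218.02836879432624 [0.50524344 0.23619641 0.04      ] ((505.1121520996094, 236.69381713867188), (67.98747253417969, 16.06317138671875), 78.70931243896484)
 depth pts z pct [0.0350861  0.03993094 0.0443339 ] mean top [0.50527101 0.23668178 0.03996771]
scene 447 364.0268456375839 344.096196868009 [0.51763499 0.25007202 0.04      ] ((514.6414184570312, 233.0349578857422), (124.41151428222656, 29.99124526977539), 80.5385971069336)
 depth pts z pct [0.01013385 0.03291502 0.04132652] mean top [0.5095479  0.24213645 0.03860455]
table z 0.0009919715390375172
top blade ((477.74359130859375, 174.9979248046875), (265.23577880859375, 159.4698028564453), 89.01066589355469) [[396.0, 44.0], [555.0, 41.0], [560.0, 306.0], [400.0, 309.0]]
[0.1433056  0.9896785  0.49478447 0.17507808] 1.4269956
table z 0.0010374656181725839
scene blade ((744.1029663085938, 406.97259521484375), (909.6873779296875, 145.08792114257812), 43.887916564941406) [[366.0, 144.0], [467.0, 39.0], [1122.0, 670.0], [1022.0, 775.0]]
[0.26829067 0.963338   0.50056654 0.19526364] 1.2991781
anvil 0.024027928473849824 ((584.7396850585938, -226.38978576660156), (251.9447479248047, 142.89761352539062), 82.80338287353516) [[498.0, -342.0], [640.0, -360.0], [671.0, -110.0], [530.0, -92.0]]
above .2 709 [ 0.55863456 -0.28365242  0.32775   ] [0.61448065 0.07752964 1.64748831] [ 0.39631365 -0.35633405  0.20005772]
(array([4420, 2587,  176,   36,   36,   36,   39,   84,  695,  343,  278,
        283,    0,    0,   90]), array([0.  , 0.02, 0.04, 0.06, 0.08, 0.1 , 0.12, 0.14, 0.16, 0.18, 0.2 ,
       0.22, 0.24, 0.26, 0.28, 0.3 ]))
ball scene 290 [ 0.57348007 -0.3032995   0.2553459 ] [ 0.5563077  -0.3332692   0.22000108] [ 0.58637973 -0.28131298  0.29952548]
```

View pics/crop1.png

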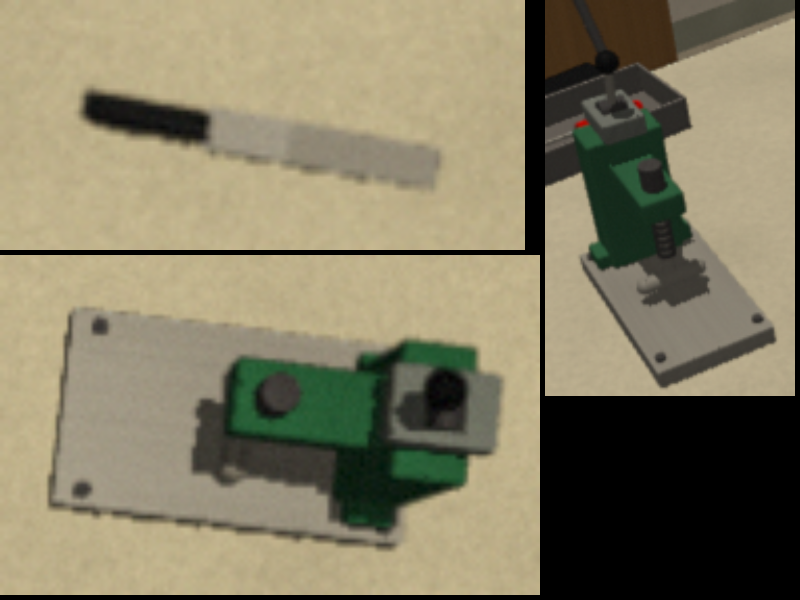

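Crop 1 shows the chosen blade clean, with black handle, neck and taper. The press is also clear: foot bar under the head, black ball leaning to the front above the column. The heights check out: handle top 40 mm, anvil 24 mm, sizes 68x16 and 252x143.

```bash
cat >> h.py <<'E'
O=np.array([.5853,-.2214]); YP=np.radians(82.8-180)   # press origin, heading of +x
def goal(grasp,yaw,s=None,rowmm=50):
    """grasp point world (3), blade heading yaw -> slide mm, dr from current pose"""
    s=s or read_state(); Rc=R.from_rotvec(s['orientation']); p=np.array(s['tool_pos'])
    best=None
    for k in (0,np.pi):
        x=np.array([np.cos(yaw+k),np.sin(yaw+k),0]); z=np.array([0,0,-1.]); y=np.cross(z,x)
        Rg=R.from_matrix(np.c_[x,y,z]); dr=(Rc.inv()*Rg).as_rotvec()
        if best is None or np.linalg.norm(dr)<np.linalg.norm(best[0]): best=(dr,Rg)
    dr,Rg=best; tcp=np.array(grasp)+[0,0,.167]
    print('slide',np.round(Rc.inv().apply(tcp-p)*1000,1),'dr',np.round(dr,3),'deg',np.degrees(np.linalg.norm(dr)).round(1))
def press(x,y,z):
    c,s=np.cos(YP),np.sin(YP); return np.array([O[0]+c*x-s*y,O[1]+s*x+c*y,z])
E
python3 - <<'E'
from h import *
import pickle
ct,im,d=pickle.load(open('top0.pkl','rb')); cs,ims,ds=pickle.load(open('scene0.pkl','rb'))
goal([.5052,.2365,.12],np.radians(78.7-180))
# triangulation check: anvil corners predicted in scene, handle ends
for P in [press(-120,0,24),press(-.12,.07,.024),press(-.12,-.07,.024),press(.1,0,.218)]: print(P.round(3),np.round(proj(cs,P),1))
# steel direction in top
m=np.zeros(im.shape[:2],bool); b=im.astype(int)
sub=np.s_[200:240,250:335]; m[sub]=(b[...,0]-b[...,2]<22)[sub]
n,l,st,c=cv2.connectedComponentsWithStats(m.astype(np.uint8)); k=1+np.argmax(st[1:,4]); ys,xs=np.nonzero(l==k)
P=np.array([plane(ct,u,v,.015)[:2] for u,v in zip(xs,ys)],np.float32)*1000; print(st[k],cv2.minAreaRect(P))
# ball triangulate
Ms=(ims.max(2)<45); Mt=(im.max(2)<45)
def comp(M,u,v):
    n,l,s,c=cv2.connectedComponentsWithStats(cv2.morphologyEx(M.astype(np.uint8),cv2.MORPH_OPEN,np.ones((3,3)))); k=l[v,u]; return k,c[k],s[k]
a=comp(Ms,179,140); t=comp(Mt,486,179); print(a,t)
o1,d1=ray(cs,*a[1]); o2,d2=ray(ct,*t[1]); A=np.c_[d1,-d2]; s=np.linalg.lstsq(A,o2-o1,rcond=None)[0]; print(o1+d1*s[0],o2+d2*s[1])
E
```

```text
slide [-418.4 -230.7  117.1] dr [-1.000e-03  1.000e-03  1.483e+00] deg 85.0
[ 15.625 118.832  24.   ] [-59.2 -21.1]
[ 0.67  -0.111  0.024] [203.5 289.1]
[ 0.531 -0.094  0.024] [259.6 265.9]
[ 0.573 -0.321  0.218] [181.  162.6]
[257 214  25  10 152] ((506.3526306152344, 238.21026611328125), (71.10265350341797, 17.32571792602539), 78.70734405517578)
(np.int32(10), array([136.22424893, 155.06652361]), array([ 94, 129,  92,  50, 932], dtype=int32)) (np.int32(7), array([484.92592593, 179.85185185]), array([480, 174,  11,  14, 108], dtype=int32))
[ 0.65917273 -0.35142489  0.25779896] [ 0.57730698 -0.31348613  0.23677986]
```

Call:
{"method": "servo_tool", "body": {"increments": [{"slide": [-418, -231, 117], "dr": [0, 0, 1.483], "jaw": 0}, {"slide": [-418, -231, 117], "dr": [0, 0, 1.483], "jaw": 0}, {"slide": [-418, -231, 117], "dr": [0, 0, 1.483], "jaw": 0}, {"slide": [-418, -231, 117], "dr": [0, 0, 1.483], "jaw": 0}, {"slide": [-418, -231, 117], "dr": [0, 0, 1.483], "jaw": 0}, {"slide": [-418, -231, 117], "dr": [0, 0, 1.483], "jaw": 0}, {"slide": [-418, -231, 117], "dr": [0, 0, 1.483], "jaw": 0}, {"slide": [-418, -231, 117], "dr": [0, 0, 1.483], "jaw": 0}, {"slide": [-418, -231, 117], "dr": [0, 0, 1.483], "jaw": 0}, {"slide": [-418, -231, 117], "dr": [0, 0, 1.483], "jaw": 0}, {"slide": [-418, -231, 117], "dr": [0, 0, 1.483], "jaw": 0}, {"slide": [-418, -231, 117], "dr": [0, 0, 1.483], "jaw": 0}, {"slide": [-418, -231, 117], "dr": [0, 0, 1.483], "jaw": 0}, {"slide": [-418, -231, 117], "dr": [0, 0, 1.483], "jaw": 0}]}}

```text
t: 1.5
tool_pos: [0.5042, 0.2377, 0.288]
orientation: [-2.427, -1.995, -0.001]
force: [0.6, 0.1, 0.5]
opening: 0.0931
gripper_force: 0.0
```

```bash
python3 - <<'E'
from h import *
s=read_state(); print(s['t'],s['tool_pos'],s['q'].round(2),s['force'])
goal([.5052,.2365,.026],np.radians(78.7-180))
c=cam('wrist'); im,d=read_camera('wrist'); cv2.imwrite('pics/wrist1.png',im[:,:,::-1])
m=(im.max(2)<55); n,l,st,ce=cv2.connectedComponentsWithStats(m.astype(np.uint8))
for k in range(1,n):
    if st[k,4]>300:
        ys,xs=np.nonzero(l==k); D=np.array([deproj(c,u,v,d[v,u]) for u,v in zip(xs,ys)]); T=D[abs(D[:,2]-.04)<.006]
        print(st[k],D[:,2].mean(), len(T) and cv2.minAreaRect(T[:,:2].astype(np.float32)*1000))
E
```

```text
1.5 [0.50419617 0.23773241 0.28804291] [0.35 0.1  1.74 0.   1.3  0.54] [0.62486646 0.06408619 0.54596674]
slide [-1.1  1.2 95. ] dr [ 0.    -0.     0.003] deg 0.1
[ 310  204   27  110 2689] 0.040733142682435844 ((504.5321960449219, 234.84620666503906), (65.9638442993164, 15.418357849121094), 79.439208984375)
[    0   284   640   196 22338] 0.20294214617194004 0
[  378   285   262   156 12116] 0.1931352741288793 0
```

View pics/wrist1.png

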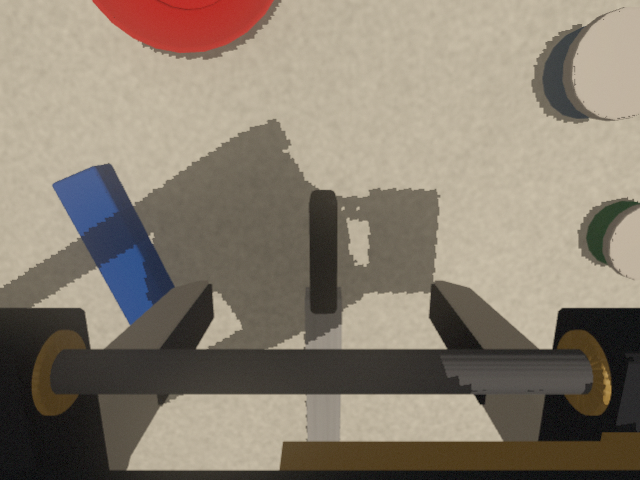

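The wrist view shows the black handle at (323,252), centred between the fingers. The blue pack at (110,240) is clear.

Call:
{"method": "servo_tool", "body": {"increments": [{"slide": [-1, 1, 40], "dr": [0, 0, 0], "jaw": 0}, {"slide": [-1, 1, 75], "dr": [0, 0, 0], "jaw": 0}, {"slide": [-1, 1, 94], "dr": [0, 0, 0], "jaw": 0}, {"slide": [-1, 1, 94], "dr": [0, 0, 0], "jaw": 0}, {"slide": [-1, 1, 94], "dr": [0, 0, 0], "jaw": 1}, {"slide": [-1, 1, 94], "dr": [0, 0, 0], "jaw": 1}, {"slide": [-1, 1, 94], "dr": [0, 0, 0], "jaw": 1}, {"slide": [-1, 1, 94], "dr": [0, 0, 0], "jaw": 1}, {"slide": [-1, 1, 94], "dr": [0, 0, 0], "jaw": 1}, {"slide": [-1, 1, 94], "dr": [0, 0, 0], "jaw": 1}, {"slide": [-1, 1, 94], "dr": [0, 0, 0], "jaw": 1}, {"slide": [-1, 1, 94], "dr": [0, 0, 0], "jaw": 1}], "force": 40}}

```text
t: 2.75
tool_pos: [0.5056, 0.2355, 0.1937]
orientation: [-2.429, -1.992, 0.0]
force: [-0.4, -1.1, -0.6]
opening: 0.0331
gripper_force: 0.0
```

```bash
python3 - <<'E'
from h import *
s=read_state(); print(s['t'],s['tool_pos'],s['opening'],s['gripper_force'],s['force'],s['wrist_torque'])
E
```

```text
2.75 [0.50559332 0.23548472 0.19370865] 0.0330552097362009 0.0 [-0.40697155 -1.10064016 -0.63015213] [-0.05339101  0.03418653 -0.01292003]
```

Still closing, so I'll wait and then lift.

Call:
{"method": "servo_tool", "body": {"increments": [{"slide": [0, 0, 0], "dr": [0, 0, 0], "jaw": 1}, {"slide": [0, 0, 0], "dr": [0, 0, 0], "jaw": 1}, {"slide": [0, 0, 0], "dr": [0, 0, 0], "jaw": 1}, {"slide": [0, 0, 0], "dr": [0, 0, 0], "jaw": 1}, {"slide": [0, 0, 0], "dr": [0, 0, 0], "jaw": 1}, {"slide": [0, 0, 0], "dr": [0, 0, 0], "jaw": 1}, {"slide": [0, 0, -20], "dr": [0, 0, 0], "jaw": 1}, {"slide": [0, 0, -50], "dr": [0, 0, 0], "jaw": 1}, {"slide": [0, 0, -60], "dr": [0, 0, 0], "jaw": 1}, {"slide": [0, 0, -60], "dr": [0, 0, 0], "jaw": 1}]}}

```text
t: 3.75
tool_pos: [0.5065, 0.2359, 0.2556]
orientation: [2.428, 1.991, 0.006]
force: [-0.0, -0.4, -1.3]
opening: 0.0154
gripper_force: 40.0
```

```bash
python3 - <<'E'
from h import *
s=read_state(); print(s['t'],s['tool_pos'],s['opening'],s['gripper_force'],s['force'],s['wrist_torque'])
# in-hand: measure blade tip/handle
for n in ['top','scene']:
    c=cam(n); im,d=read_camera(n); 
    P=[]
    s0=np.array(s['tool_pos'])
    for v in range(0,480):
        for u in range(0,640):
            if d[v,u]>0: 
                pass
    u,v=np.meshgrid(np.arange(640),np.arange(480)); p,Rm,t=c
    a=np.stack([(u-p['cx'])/p['fx'],(v-p['cy'])/p['fy']],-1); dd=a.copy()
    for _ in range(15): dd=a/(1+p['k1']*(dd**2).sum(-1,keepdims=True))
    W=(np.concatenate([dd,np.ones((480,640,1))],-1)*d[...,None]-t)@Rm
    b=W-[s0[0],s0[1],0]; yaw=np.radians(79-180); e=np.array([np.cos(yaw),np.sin(yaw)]); al=b[...,0]*e[0]+b[...,1]*e[1]; la=-b[...,0]*e[1]+b[...,1]*e[0]
    m=(al>60)*0+((al>.045)&(al<.2)&(abs(la)<.03)&(W[...,2]>.035)&(W[...,2]<.12))
    print(n,m.sum())
    if m.sum()>20:
        for lo in np.arange(.045,.18,.015):
            k=(m>0)&(al>=lo)&(al<lo+.015)
            if k.sum()>2: print(lo.round(3),k.sum(),np.median(W[k][:,2]).round(4),la[k].mean().round(4))
        print('max along',al[m>0].max())
E
```

```text
3.75 [0.50650657 0.23586286 0.25563897] 0.015355636621728114 39.99955773353577 [-0.03449991 -0.38424952 -1.2924903 ] [-0.01934235  0.05716128 -0.01996641]
top 348
0.045 10 0.0821 0.0066
0.06 47 0.0816 0.0008
0.075 51 0.0799 0.0005
0.09 52 0.0771 0.0002
0.105 50 0.0743 0.0006
0.12 50 0.0713 0.0
0.135 50 0.0698 0.0005
0.15 38 0.0662 -0.0001
max along 0.16124098979518509
scene 102
0.045 21 0.0787 0.0084
0.06 23 0.079 0.0081
0.09 17 0.0761 -0.0001
0.135 12 0.0684 -0.0045
0.15 26 0.0654 -0.0039
max along 0.1633299476492365
```

The grasp is level. The neck top is at 81.6 mm and the tip at 66 mm, so the underside is about 62 mm up and the tip about 163 mm ahead of the TCP. Next is the approach to the press.

```bash
python3 - <<'E'
from h import *
g=press(-.185,0,0); print(g)
goal([g[0],g[1],.2625-.167],YP)   # underside .069
goal([g[0],g[1],.222-.167],YP)
E
```

```text
[ 0.60848665 -0.03785878  0.        ]
slide [-247.8  154.7   -9.7] dr [-0.001  0.    -0.071] deg 4.1
slide [-247.8  154.7   30.8] dr [-0.001  0.    -0.071] deg 4.1
```

Call:
{"method": "servo_tool", "body": {"increments": [{"slide": [-30, 19, -7], "dr": [0, 0, -0.01], "jaw": 1}, {"slide": [-65, 40, -10], "dr": [0, 0, -0.02], "jaw": 1}, {"slide": [-100, 62, -10], "dr": [0, 0, -0.03], "jaw": 1}, {"slide": [-135, 84, -10], "dr": [0, 0, -0.04], "jaw": 1}, {"slide": [-170, 106, -10], "dr": [0, 0, -0.05], "jaw": 1}, {"slide": [-205, 128, -10], "dr": [0, 0, -0.06], "jaw": 1}, {"slide": [-230, 144, -10], "dr": [0, 0, -0.071], "jaw": 1}, {"slide": [-248, 155, -10], "dr": [0, 0, -0.071], "jaw": 1}, {"slide": [-248, 155, -10], "dr": [0, 0, -0.071], "jaw": 1}, {"slide": [-248, 155, -10], "dr": [0, 0, -0.071], "jaw": 1}, {"slide": [-248, 155, 10], "dr": [0, 0, -0.071], "jaw": 1}, {"slide": [-248, 155, 25], "dr": [0, 0, -0.071], "jaw": 1}, {"slide": [-248, 155, 30], "dr": [0, 0, -0.071], "jaw": 1}, {"slide": [-248, 155, 30], "dr": [0, 0, -0.071], "jaw": 1}, {"slide": [-248, 155, 30], "dr": [0, 0, -0.071], "jaw": 1}]}}

```text
t: 5.35
tool_pos: [0.6091, -0.0376, 0.224]
orientation: [-2.356, -2.078, -0.0]
force: [0.4, 0.8, -0.7]
opening: 0.0159
gripper_force: 40.0
```

```bash
cat > look.py <<'E'
from h import *
import sys
s=read_state(); T=np.array(s['tool_pos']); e=np.array([np.cos(YP),np.sin(YP)]); b=T[:2]-O
print('t',s['t'],'press xy',(b@e).round(4),(-b[0]*e[1]+b[1]*e[0]).round(4),'underside',(T[2]-.1935).round(4))
F=np.array(s['force']); print('F along',(F[:2]@e).round(2),'lat',(-F[0]*e[1]+F[1]*e[0]).round(2),'z',F[2].round(2),'grip',s['opening'],s['gripper_force'],'tau',np.round(s['wrist_torque'],2)); goal([*press(-.185,0,0)[:2],.05],YP)
E
python3 look.py; python3 - <<'E'
from h import *
a=read_camera('scene')[0]; b=read_camera('top')[0]
o=np.zeros((600,800,3),np.uint8); o[:600,:400]=cv2.resize(a[140:320,150:270],(400,600)); o[:300,400:]=cv2.resize(b[140:230,330:450],(400,300)); cv2.imwrite('pics/ap.png',o[:,:,::-1])
E
```

```text
t 5.35 press xy -0.1853 0.0006 underside 0.0305
F along -0.85 lat 0.29 z -0.66 grip 0.01587522335681043 39.99956488609314 tau [-0.02  0.06 -0.  ]
slide [-0.3 -0.6  7. ] dr [ 0. -0.  0.] deg 0.0
```

View pics/ap.png

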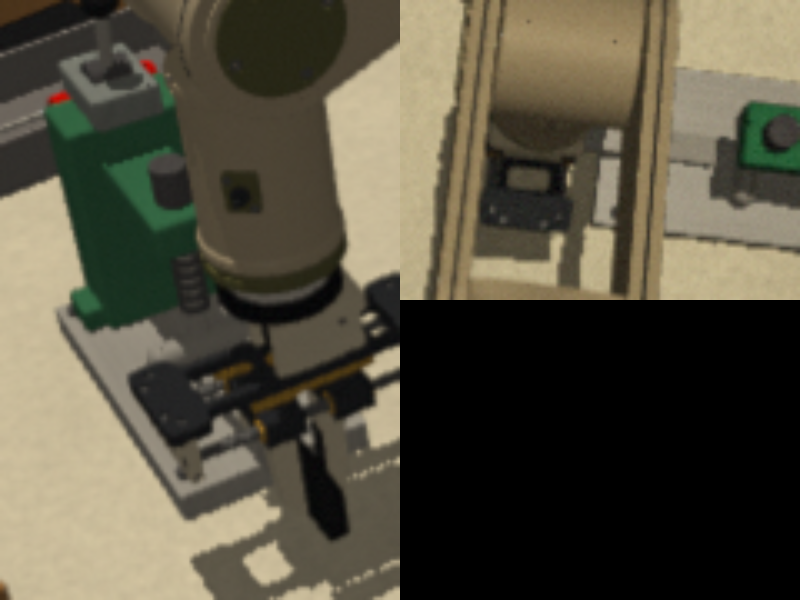

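The blade is lined up with the foot, with its tip short of it. Next I lower it gently to contact.

Call:
{"method": "servo_tool", "body": {"increments": [{"slide": [0, 0, 3], "dr": [0, 0, 0], "jaw": 1}, {"slide": [0, 0, 5], "dr": [0, 0, 0], "jaw": 1}, {"slide": [0, 0, 5.5], "dr": [0, 0, 0], "jaw": 1}, {"slide": [0, 0, 5.5], "dr": [0, 0, 0], "jaw": 1}]}}

```text
t: 5.85
tool_pos: [0.609, -0.0381, 0.2181]
orientation: [-2.357, -2.077, 0.0]
force: [0.0, -0.7, -1.0]
opening: 0.0156
gripper_force: 40.0
```

```bash
python3 look.py
```

```text
t 5.85 press xy -0.1849 0.0005 underside 0.0246
F along 0.68 lat 0.13 z -0.99 grip 0.015596254891421742 39.99963104724884 tau [ 0.    0.09 -0.07]
slide [ 0.1 -0.5  1.1] dr [-0.  0. -0.] deg 0.0
```

Call:
{"method": "servo_tool", "body": {"increments": [{"slide": [0, 0, 0.5], "dr": [0, 0, 0], "jaw": 1}, {"slide": [0, 0, 0.7], "dr": [0, 0, 0], "jaw": 1}, {"slide": [0, 0, 0.7], "dr": [0, 0, 0], "jaw": 1}]}}

```text
t: 6.15
tool_pos: [0.6091, -0.0381, 0.2177]
orientation: [2.357, 2.077, 0.0]
force: [0.8, -0.4, -0.9]
opening: 0.0155
gripper_force: 40.0
```

```bash
python3 look.py
```

```text
t 6.15 press xy -0.1849 0.0007 underside 0.0242
F along 0.28 lat 0.87 z -0.93 grip 0.01551196946974217 40.00004589557648 tau [-0.04  0.08 -0.03]
slide [ 0.1 -0.7  0.7] dr [ 0.  0. -0.] deg 0.0
```

Call:
{"method": "servo_tool", "body": {"increments": [{"slide": [0, 0, 0.5], "dr": [0, 0, 0], "jaw": 1}, {"slide": [0, 0, 0.8], "dr": [0, 0, 0], "jaw": 1}, {"slide": [0, 0, 0.8], "dr": [0, 0, 0], "jaw": 1}]}}

```text
t: 6.45
tool_pos: [0.6093, -0.038, 0.2175]
orientation: [2.357, 2.077, 0.001]
force: [-2.7, 1.4, 5.2]
opening: 0.016
gripper_force: 40.0
```

```bash
python3 look.py
```

```text
t 6.45 press xy -0.185 0.0008 underside 0.024
F along -1.04 lat -2.88 z 5.19 grip 0.016028764266237214 40.01172423362732 tau [-0.24  0.48 -0.18]
slide [ 0.  -0.8  0.5] dr [ 0.001  0.    -0.   ] deg 0.0
```

In contact at about 6 N. I'll ease up slightly and advance to just short of the earliest possible touch.

Call:
{"method": "servo_tool", "body": {"increments": [{"slide": [0, 0, -0.6], "dr": [0, 0, 0], "jaw": 1}, {"slide": [-4, -0.3, -0.6], "dr": [0, 0, 0], "jaw": 1}, {"slide": [-9, -0.7, -0.6], "dr": [0, 0, 0], "jaw": 1}, {"slide": [-14, -0.7, -0.6], "dr": [0, 0, 0], "jaw": 1}, {"slide": [-19, -0.7, -0.6], "dr": [0, 0, 0], "jaw": 1}, {"slide": [-24, -0.7, -0.6], "dr": [0, 0, 0], "jaw": 1}, {"slide": [-28, -0.7, -0.6], "dr": [0, 0, 0], "jaw": 1}, {"slide": [-30, -0.7, -0.6], "dr": [0, 0, 0], "jaw": 1}]}}

```text
t: 7.25
tool_pos: [0.6047, -0.0681, 0.2176]
orientation: [2.357, 2.077, 0.001]
force: [0.1, 4.4, 5.7]
opening: 0.0158
gripper_force: 40.0
```

```bash
python3 look.py
```

```text
t 7.25 press xy -0.1545 0.0 underside 0.0241
F along -4.34 lat -0.46 z 5.69 grip 0.01577048585310455 40.00130653381348 tau [ 0.45 -0.01 -0.01]
slide [30.5 -0.1  0.7] dr [ 0.001 -0.    -0.001] deg 0.1
```

Call:
{"method": "servo_tool", "body": {"increments": [{"slide": [0, 0, -0.4], "dr": [0, 0, 0], "jaw": 1}, {"slide": [-2, 0, -0.4], "dr": [0, 0, 0], "jaw": 1}, {"slide": [-4, 0, -0.4], "dr": [0, 0, 0], "jaw": 1}, {"slide": [-4, 0, -0.4], "dr": [0, 0, 0], "jaw": 1}]}}

```text
t: 7.65
tool_pos: [0.604, -0.0719, 0.2177]
orientation: [2.357, 2.077, -0.0]
force: [1.1, 1.5, 4.5]
opening: 0.016
gripper_force: 40.0
```

```bash
python3 look.py
```

```text
t 7.65 press xy -0.1506 -0.0002 underside 0.0242
F along -1.65 lat 0.87 z 4.49 grip 0.016002166117727916 40.000669956207275 tau [0.05 0.06 0.02]
slide [34.4  0.1  0.7] dr [-0.  0. -0.] deg 0.0
```

Call:
{"method": "servo_tool", "body": {"increments": [{"slide": [-1.5, 0, -0.3], "dr": [0, 0, 0], "jaw": 1}, {"slide": [-3, 0, -0.3], "dr": [0, 0, 0], "jaw": 1}, {"slide": [-4.5, 0, -0.3], "dr": [0, 0, 0], "jaw": 1}, {"slide": [-6, 0, -0.3], "dr": [0, 0, 0], "jaw": 1}]}}

```text
t: 8.05
tool_pos: [0.6031, -0.0778, 0.2177]
orientation: [-2.356, -2.077, 0.001]
force: [0.7, 1.0, -0.1]
opening: 0.0158
gripper_force: 40.0
```

```bash
python3 look.py
```

```text
t 8.05 press xy -0.1447 -0.0003 underside 0.0242
F along -1.08 lat 0.53 z -0.09 grip 0.015755522530096173 39.99991714954376 tau [ 0.05  0.06 -0.04]
slide [40.3  0.3  0.7] dr [-0.001  0.    -0.   ] deg 0.0
```

Call:
{"method": "servo_tool", "body": {"increments": [{"slide": [-1.5, 0, 0], "dr": [0, 0, 0], "jaw": 1}, {"slide": [-3, 0, 0], "dr": [0, 0, 0], "jaw": 1}, {"slide": [-4.5, 0, 0], "dr": [0, 0, 0], "jaw": 1}, {"slide": [-6, 0, 0], "dr": [0, 0, 0], "jaw": 1}]}}

```text
t: 8.45
tool_pos: [0.6024, -0.0837, 0.2178]
orientation: [-2.357, -2.077, 0.001]
force: [0.2, 0.2, -1.3]
opening: 0.0153
gripper_force: 40.0
```

```bash
python3 look.py
```

```text
t 8.45 press xy -0.1387 -0.0002 underside 0.0243
F along -0.18 lat 0.18 z -1.34 grip 0.015293343850270542 39.99960780143738 tau [-0.07  0.04 -0.01]
slide [46.3  0.2  0.8] dr [-0.  0. -0.] deg 0.0
```

Call:
{"method": "servo_tool", "body": {"increments": [{"slide": [-1.5, 0, 0.2], "dr": [0, 0, 0], "jaw": 1}, {"slide": [-3, 0, 0.2], "dr": [0, 0, 0], "jaw": 1}, {"slide": [-4.5, 0, 0.2], "dr": [0, 0, 0], "jaw": 1}, {"slide": [-6, 0, 0.2], "dr": [0, 0, 0], "jaw": 1}]}}

```text
t: 8.85
tool_pos: [0.6018, -0.0896, 0.2178]
orientation: [2.357, 2.077, -0.0]
force: [-0.7, 0.6, -0.7]
opening: 0.0161
gripper_force: 40.0
```

```bash
python3 look.py
```

```text
t 8.85 press xy -0.1328 -0.0001 underside 0.0243
F along -0.55 lat -0.77 z -0.69 grip 0.016145865281153724 39.999545216560364 tau [-0.03  0.05 -0.03]
slide [52.2  0.1  0.8] dr [-0.  0. -0.] deg 0.0
```

Call:
{"method": "servo_tool", "body": {"increments": [{"slide": [-1.5, 0, 0.1], "dr": [0, 0, 0], "jaw": 1}, {"slide": [-3, 0, 0.1], "dr": [0, 0, 0], "jaw": 1}, {"slide": [-4.5, 0, 0.1], "dr": [0, 0, 0], "jaw": 1}, {"slide": [-6, 0, 0.1], "dr": [0, 0, 0], "jaw": 1}]}}

```text
t: 9.25
tool_pos: [0.6011, -0.0956, 0.2177]
orientation: [2.357, 2.077, -0.0]
force: [-0.3, -0.1, -1.0]
opening: 0.0156
gripper_force: 40.0
```

```bash
python3 look.py
```

```text
t 9.25 press xy -0.1268 -0.0001 underside 0.0242
F along 0.12 lat -0.25 z -0.98 grip 0.015637801908372797 39.999677538871765 tau [ 0.04  0.12 -0.03]
slide [58.2  0.1  0.7] dr [-0.  0. -0.] deg 0.0
```

Call:
{"method": "servo_tool", "body": {"increments": [{"slide": [-1.5, 0, 0.1], "dr": [0, 0, 0], "jaw": 1}, {"slide": [-3, 0, 0.1], "dr": [0, 0, 0], "jaw": 1}, {"slide": [-4.5, 0, 0.1], "dr": [0, 0, 0], "jaw": 1}, {"slide": [-6, 0, 0.1], "dr": [0, 0, 0], "jaw": 1}]}}

```text
t: 9.65
tool_pos: [0.6004, -0.1013, 0.2177]
orientation: [-2.357, -2.077, -0.001]
force: [-0.2, 3.1, 0.5]
opening: 0.0159
gripper_force: 40.0
```

```bash
python3 look.py
```

```text
t 9.65 press xy -0.1211 -0.0001 underside 0.0242
F along -3.02 lat -0.59 z 0.47 grip 0.015870982599561014 39.999863505363464 tau [0.45 0.02 0.01]
slide [63.9  0.1  0.7] dr [ 0.    -0.001 -0.   ] deg 0.0
```

Call:
{"method": "servo_tool", "body": {"increments": [{"slide": [-1, 0, 0], "dr": [0, 0, 0], "jaw": 1}, {"slide": [-2, 0, 0], "dr": [0, 0, 0], "jaw": 1}, {"slide": [-3, 0, 0], "dr": [0, 0, 0], "jaw": 1}]}}

```text
t: 9.95
tool_pos: [0.6, -0.104, 0.2177]
orientation: [-2.356, -2.077, -0.001]
force: [0.5, 5.0, -0.2]
opening: 0.0155
gripper_force: 40.0
```

```bash
python3 look.py
```

```text
t 9.95 press xy -0.1183 -0.0001 underside 0.0242
F along -5.0 lat -0.12 z -0.18 grip 0.015502118484743112 39.99991178512573 tau [ 0.72 -0.    0.01]
slide [66.7  0.1  0.8] dr [ 0.    -0.001 -0.   ] deg 0.0
```

Call:
{"method": "servo_tool", "body": {"increments": [{"slide": [-1, 0, 0], "dr": [0, 0, 0], "jaw": 1}, {"slide": [-2, 0, 0], "dr": [0, 0, 0], "jaw": 1}, {"slide": [-3, 0, 0], "dr": [0, 0, 0], "jaw": 1}]}}

```text
t: 10.25
tool_pos: [0.5997, -0.1068, 0.2177]
orientation: [-2.356, -2.077, -0.001]
force: [0.5, 6.6, 1.0]
opening: 0.0158
gripper_force: 40.0
```

```bash
python3 look.py
```

```text
t 10.25 press xy -0.1155 -0.0001 underside 0.0242
F along -6.57 lat -0.36 z 1.05 grip 0.015787939627782962 39.99987602233887 tau [ 0.93 -0.06 -0.  ]
slide [69.5  0.1  0.8] dr [ 0.    -0.001  0.   ] deg 0.1
```

Call:
{"method": "servo_tool", "body": {"increments": [{"slide": [-1, 0, 0], "dr": [0, 0, 0], "jaw": 1}, {"slide": [-2.2, 0, 0], "dr": [0, 0, 0], "jaw": 1}, {"slide": [-2.2, 0, 0], "dr": [0, 0, 0], "jaw": 1}]}}

```text
t: 10.55
tool_pos: [0.5994, -0.1089, 0.2177]
orientation: [-2.356, -2.077, -0.002]
force: [-0.5, 6.9, -0.1]
opening: 0.0159
gripper_force: 40.0
```

```bash
python3 look.py; python3 - <<'E'
from h import *
a=read_camera('scene')[0]; cv2.imwrite('pics/wd.png',cv2.resize(a[140:300,150:290],(700,600))[:,:,::-1])
E
```

```text
t 10.55 press xy -0.1134 -0.0001 underside 0.0242
F along -6.82 lat -1.32 z -0.06 grip 0.015872368738914545 40.00008165836334 tau [ 0.96 -0.05  0.  ]
slide [71.6  0.1  0.8] dr [ 0.    -0.001  0.   ] deg 0.1
```

View pics/wd.png

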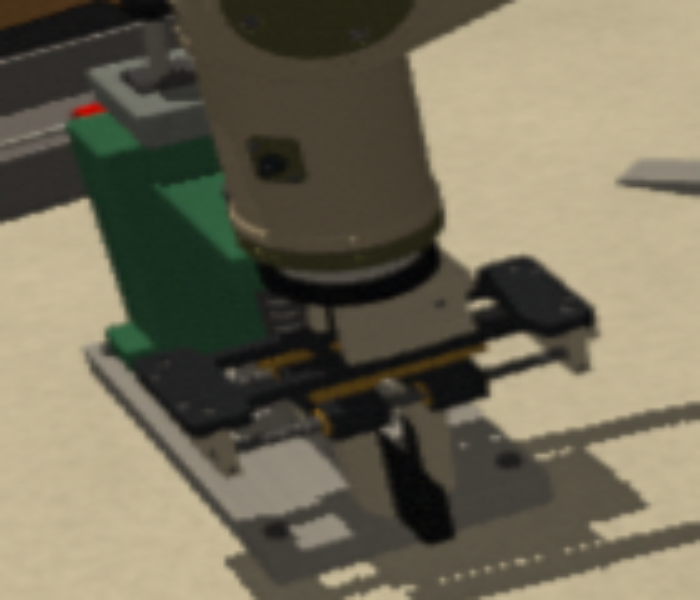

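The feel is right: about 6.8 N of drag, with travel since first touch that implies 1.4–2.4 mm of lift. I'll let go and rise straight up.

Call:
{"method": "servo_tool", "body": {"increments": [{"slide": [0, 0, 0], "dr": [0, 0, 0], "jaw": 0.4}, {"slide": [0, 0, 0], "dr": [0, 0, 0], "jaw": 0.4}, {"slide": [0, 0, 0], "dr": [0, 0, 0], "jaw": 0.4}, {"slide": [0, 0, 0], "dr": [0, 0, 0], "jaw": 0.4}, {"slide": [0, 0, 0], "dr": [0, 0, 0], "jaw": 0.4}, {"slide": [0, 0, 0], "dr": [0, 0, 0], "jaw": 0.4}, {"slide": [0, 0, -10], "dr": [0, 0, 0], "jaw": 0.4}, {"slide": [5, 0, -40], "dr": [0, 0, 0], "jaw": 0.4}, {"slide": [20, 0, -85], "dr": [0, 0, 0], "jaw": 0.4}, {"slide": [40, 0, -130], "dr": [0, 0, 0], "jaw": 0.4}, {"slide": [60, 0, -180], "dr": [0, 0, 0], "jaw": 0.4}, {"slide": [60, 0, -230], "dr": [0, 0, 0], "jaw": 1}, {"slide": [60, 0, -260], "dr": [0, 0, 0], "jaw": 1}, {"slide": [60, 0, -260], "dr": [0, 0, 0], "jaw": 1}]}}

```text
t: 12.0
tool_pos: [0.6073, -0.0497, 0.4863]
orientation: [2.349, 2.072, 0.012]
force: [0.7, 0.1, 0.6]
opening: 0.0365
gripper_force: 0.0
```

```bash
python3 - <<'E'
from h import *
s=read_state(); print(s['t'],s['tool_pos'],s['opening'],s['force'],s['q'].round(2))
o=np.zeros((600,800,3),np.uint8); c=cam('scene'); a,ds=read_camera('scene'); t,dt=read_camera('top'); ct=cam('top')
o[:,:440]=cv2.resize(a[120:300,150:282],(440,600)); o[:270,440:]=cv2.resize(t[140:230,380:500],(360,270))
w,dw=read_camera('wrist'); o[300:570,440:]=cv2.resize(w,(360,270)); cv2.imwrite('pics/rel.png',o[:,:,::-1])
# handle: black pixels with z in .05-.075 in scene
e=np.array([np.cos(YP),np.sin(YP)])
for n,cc,im,d,box in(('scene',c,a,ds,(180,220,330,330)),('top',ct,t,dt,(330,150,420,230))):
    x0,y0,x1,y1=box
    P=np.array([deproj(cc,u,v,d[v,u]) for v in range(y0,y1) for u in range(x0,x1) if im[v,u].max()<60 and d[v,u]>0]).reshape(-1,3)
    P=P[(P[:,2]>.055)&(P[:,2]<.072)]
    if len(P)>10: 
        b=P[:,:2]-O; X=b@e; Y=-b[:,0]*e[1]+b[:,1]*e[0]; print(n,len(P),np.percentile(X,[2,98]),Y.mean(),P[:,2].mean())
# ball: black points high
for n,cc,im,d,box in(('scene',c,a,ds,(150,110,210,170)),('top',ct,t,dt,(470,165,500,195))):
    x0,y0,x1,y1=box
    P=np.array([deproj(cc,u,v,d[v,u]) for v in range(y0,y1) for u in range(x0,x1) if im[v,u].max()<60 and d[v,u]>0]).reshape(-1,3)
    P=P[(P[:,2]>.262)&(P[:,2]<.31)]; b=P[:,:2]-O; X=b@e; Y=-b[:,0]*e[1]+b[:,1]*e[0]
    # sphere fit
    A=np.c_[2*P,np.ones(len(P))]; f=np.linalg.lstsq(A,(P**2).sum(1),rcond=None)[0] if len(P)>5 else 0
    print(n,len(P),len(P) and (X.min(),X.max(),Y.min(),Y.max(),P[:,2].min(),P[:,2].max()),f)
E
```

```text
12.0 [ 0.60725307 -0.04972905  0.48628642] 0.03648822218892704 [0.67728298 0.12028842 0.63200846] [-0.17  0.13  1.34 -0.    1.66 -0.04]
scene 277 [-0.15159092  0.08048787] 0.008104163219659783 0.06294373876156514
top 90 [-0.15114159 -0.08324917] -0.0013643641581311413 0.06356001103737376
scene 6 (np.float64(0.07130182910951435), np.float64(0.07985411439356747), np.float64(-0.013806259540846716), np.float64(-0.008775092943381657), np.float64(0.29125932825299106), np.float64(0.2942530492277693)) [ 0.56319272 -0.29442344  0.292779   -0.48956977]
top 95 (np.float64(0.06752198227472744), np.float64(0.09370553916124723), np.float64(-0.012506580385316443), np.float64(0.011907212836602786), np.float64(0.27959931452470044), np.float64(0.30428620942246143)) [ 0.5745527  -0.30114881  0.28934131 -0.50439428]
```

View pics/rel.png

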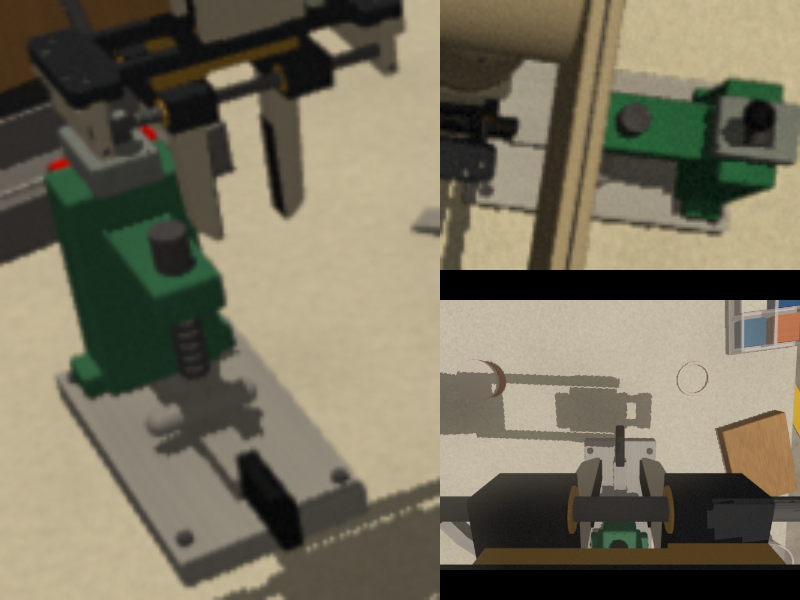

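The blade is wedged flat: the handle spans x -151 to -83 mm and is centred sideways. The black ball is at about x 81 mm, z 285 mm. Next I go in front of the ball with closed fingers, and check the foot lift by image shift on the side.

```bash
python3 - <<'E'
from h import *
import pickle
_,i0,_=pickle.load(open('scene0.pkl','rb')); i1,_=read_camera('scene')
g0=cv2.cvtColor(i0,cv2.COLOR_RGB2GRAY); g1=cv2.cvtColor(i1,cv2.COLOR_RGB2GRAY)
for b in [(190,238,206,252),(215,228,232,244),(194,184,210,196)]: # foot end, other end, knob
    x0,y0,x1,y1=b; T=cv2.resize(g0[y0:y1,x0:x1],None,fx=8,fy=8,interpolation=cv2.INTER_CUBIC); S=cv2.resize(g1[y0-5:y1+5,x0-5:x1+5],None,fx=8,fy=8,interpolation=cv2.INTER_CUBIC)
    r=cv2.matchTemplate(S,T,cv2.TM_CCOEFF_NORMED); _,v,_,l=cv2.minMaxLoc(r); print(b,v,(l[0]-40)/8,(l[1]-40)/8)
c=cam('scene'); print(np.array(proj(c,press(0,.04,.047)))-proj(c,press(0,.04,.045)),proj(c,press(0,.04,.045)),proj(c,press(0,-.04,.045)))
g=press(.035,0,.272+.019); 
goal([g[0],g[1],.305-.019],YP); goal(g-[0,0,.038]+0,YP) ; print('x10mm',press(.01,0,0)-press(0,0,0))
E
```

```text
(190, 238, 206, 252) 0.9791790246963501 -0.125 -0.375
(215, 228, 232, 244) 0.993392825126648 -0.125 -0.25
(194, 184, 210, 196) 0.992501437664032 0.0 0.0
[-0.14568579 -0.65199167] (np.float64(194.06525787233412), np.float64(248.76168047362617)) (np.float64(225.08102036861186), np.float64(236.9919842933793))
slide [-207.7    0.6   23.1] dr [-0.002 -0.    -0.   ] deg 0.1
slide [-207.7    0.6   56.1] dr [-0.002 -0.    -0.   ] deg 0.1
x10mm [-0.00125333 -0.00992115  0.        ]
```

```bash
python3 - <<'E'
from h import *
import pickle
c,i0,d0=pickle.load(open('scene0.pkl','rb'))
I=[];D=[]
for _ in range(3):
    a,b=read_camera('scene'); I.append(a.astype(float)); D.append(b)
i1=np.mean(I,0); d1=np.median(D,0)
e=np.array([np.cos(YP),np.sin(YP)])
for d,n in((d0,'before'),(d1,'after'),(D[0],'after0')):
    P=np.array([deproj(c,u,v,d[v,u]) for v in range(225,262) for u in range(180,240) if d[v,u]>0]); b=P[:,:2]-O; X=b@e; Y=-b[:,0]*e[1]+b[:,1]*e[0]
    for lo,hi in((.015,.043),(-.043,-.015)):
        k=(abs(X)<.013)&(Y>lo)&(Y<hi)&(P[:,2]>.034)&(P[:,2]<.07); 
        print(n,(lo,hi),k.sum(),'z mean',P[k,2].mean().round(4),'90%',np.percentile(P[k,2],[50,80,95]).round(4),'X',X[k].mean().round(4))
# column-wise subpixel vertical shift of the gray profile on the near bar end
g0=cv2.GaussianBlur(i0.astype(float).mean(2),(0,0),.7); g1=cv2.GaussianBlur(i1.mean(2),(0,0),.7)
from scipy.ndimage import shift
for x0,y0,x1,y1 in((189,240,200,253),(188,238,198,247),(220,230,230,240)):
    best=min(np.arange(-2,1.01,.05),key=lambda s:np.sum((shift(g0,(s,s*.22),order=3)[y0:y1,x0:x1]-g1[y0:y1,x0:x1])**2)); print('shift',best,'lift mm',-best/.326)
u0=g0[238:256:1,193].round(0); print(u0.tolist()); print(g1[238:256,193].round(0).tolist())
E
```

```text
before (0.015, 0.043) 86 z mean 0.0507 90% [0.0518 0.0549 0.0576] X -0.004
before (-0.043, -0.015) 80 z mean 0.0511 90% [0.052  0.0556 0.0573] X -0.0054
after (0.015, 0.043) 89 z mean 0.0521 90% [0.0536 0.0563 0.0579] X -0.0045
after (-0.043, -0.015) 86 z mean 0.0521 90% [0.0532 0.0565 0.0582] X -0.0052
after0 (0.015, 0.043) 88 z mean 0.0519 90% [0.0529 0.0565 0.0579] X -0.0042
after0 (-0.043, -0.015) 84 z mean 0.052 90% [0.0529 0.0564 0.0587] X -0.005
shift -0.1999999999999984 lift mm 0.6134969325153325
shift -0.14999999999999836 lift mm 0.460122699386498
shift -0.1999999999999984 lift mm 0.6134969325153325
[127.0, 126.0, 126.0, 126.0, 125.0, 125.0, 123.0, 121.0, 119.0, 116.0, 114.0, 115.0, 118.0, 121.0, 122.0, 123.0, 123.0, 124.0]
[133.0, 133.0, 133.0, 133.0, 132.0, 131.0, 129.0, 125.0, 118.0, 114.0, 116.0, 121.0, 126.0, 128.0, 128.0, 129.0, 130.0, 131.0]
```

The lift by depth and edge is only about 1.3–1.5 mm, too near the lower limit. I'll nudge the blade in about 3 mm more by pushing on the handle's rear with closed fingers.

```bash
python3 - <<'E'
from h import *
g=press(-.178,-.0007,0)
goal([g[0],g[1],.14],YP); goal([g[0],g[1],.038+.019],YP)
E
```

```text
slide [  5.3   0.2 168.6] dr [-0.003 -0.    -0.001] deg 0.2
slide [  5.3   0.5 251.6] dr [-0.003 -0.    -0.001] deg 0.2
```

Call:
{"method": "servo_tool", "body": {"increments": [{"slide": [5, 0, 40], "dr": [-0.003, 0, 0], "jaw": 1}, {"slide": [5, 0, 85], "dr": [-0.003, 0, 0], "jaw": 1}, {"slide": [5, 0, 130], "dr": [-0.003, 0, 0], "jaw": 1}, {"slide": [5, 0, 175], "dr": [-0.003, 0, 0], "jaw": 1}, {"slide": [5, 0, 215], "dr": [-0.003, 0, 0], "jaw": 1}, {"slide": [5, 0, 240], "dr": [-0.003, 0, 0], "jaw": 1}, {"slide": [5, 0, 251], "dr": [-0.003, 0, 0], "jaw": 1}, {"slide": [5, 0, 251], "dr": [-0.003, 0, 0], "jaw": 1}, {"slide": [-2, 0, 251], "dr": [-0.003, 0, 0], "jaw": 1}, {"slide": [-5, 0, 251], "dr": [-0.003, 0, 0], "jaw": 1}, {"slide": [-8, 0, 251], "dr": [-0.003, 0, 0], "jaw": 1}, {"slide": [-10, 0, 251], "dr": [-0.003, 0, 0], "jaw": 1}]}}

```text
t: 13.55
tool_pos: [0.606, -0.0605, 0.228]
orientation: [2.354, 2.074, 0.005]
force: [-0.9, 0.8, 0.0]
opening: 0.0007
gripper_force: 0.0
```

```bash
python3 look.py
```

```text
t 13.55 press xy -0.1622 0.0004 underside 0.0345
F along -0.65 lat -0.95 z 0.02 grip 0.0006684955508476185 0.0 tau [-0.07  0.14  0.02]
slide [22.8 -0.5 11. ] dr [ 0.005  0.    -0.001] deg 0.3
```

Call:
{"method": "servo_tool", "body": {"increments": [{"slide": [-1, 0, 2], "dr": [0, 0, 0], "jaw": 1}, {"slide": [-2, 0, 2], "dr": [0, 0, 0], "jaw": 1}, {"slide": [-3, 0, 2], "dr": [0, 0, 0], "jaw": 1}]}}

```text
t: 13.85
tool_pos: [0.6051, -0.0629, 0.2245]
orientation: [2.355, 2.076, 0.003]
force: [0.1, 0.3, -0.5]
opening: -0.0001
gripper_force: 0.0
```

```bash
python3 look.py
```

```text
t 13.85 press xy -0.1597 -0.0002 underside 0.031
F along -0.34 lat 0.04 z -0.47 grip -5.790868942010495e-05 0.0 tau [-0.13  0.04  0.05]
slide [25.3  0.2  7.5] dr [ 0.003 -0.    -0.   ] deg 0.2
```

Call:
{"method": "servo_tool", "body": {"increments": [{"slide": [-1, 0, 0], "dr": [0, 0, 0], "jaw": 1}, {"slide": [-2, 0, 0], "dr": [0, 0, 0], "jaw": 1}]}}

```text
t: 14.05
tool_pos: [0.605, -0.0638, 0.2246]
orientation: [2.356, 2.077, 0.006]
force: [1.2, 8.6, -0.6]
opening: 0.0001
gripper_force: 4.1
```

```bash
python3 look.py
```

```text
t 14.05 press xy -0.1588 -0.0002 underside 0.0311
F along -8.69 lat 0.1 z -0.6 grip 7.325628392711923e-05 4.060259386897087 tau [ 1.29 -0.15  0.02]
slide [26.2  0.2  7.6] dr [ 0.003 -0.002 -0.   ] deg 0.2
```

Call:
{"method": "servo_tool", "body": {"increments": [{"slide": [0, 0, 0], "dr": [0, 0, 0], "jaw": 1}, {"slide": [0, 0, 0], "dr": [0, 0, 0], "jaw": 1}]}}

```text
t: 14.25
tool_pos: [0.605, -0.0638, 0.2245]
orientation: [2.356, 2.077, 0.005]
force: [0.5, 7.0, -0.6]
opening: 0.0011
gripper_force: 3.1
```

```bash
python3 look.py
```

```text
t 14.25 press xy -0.1588 -0.0002 underside 0.031
F along -7.04 lat -0.41 z -0.61 grip 0.0010525789543469571 3.1276188790798187 tau [ 0.96 -0.02 -0.07]
slide [26.2  0.2  7.6] dr [ 0.003 -0.002  0.   ] deg 0.2
```

Call:
{"method": "servo_tool", "body": {"increments": [{"slide": [-0.5, 0, 0], "dr": [0, 0, 0], "jaw": 1}, {"slide": [-1, 0, 0], "dr": [0, 0, 0], "jaw": 1}, {"slide": [-1.5, 0, 0], "dr": [0, 0, 0], "jaw": 1}, {"slide": [-1.5, 0, 0], "dr": [0, 0, 0], "jaw": 1}]}}

```text
t: 14.65
tool_pos: [0.6049, -0.065, 0.2246]
orientation: [2.356, 2.078, 0.006]
force: [0.9, 8.1, -0.8]
opening: 0.0003
gripper_force: 4.1
```

```bash
python3 look.py
```

```text
t 14.65 press xy -0.1577 -0.0002 underside 0.0311
F along -8.15 lat -0.09 z -0.78 grip 0.0002990203673895273 4.0898991376161575 tau [ 1.26 -0.06 -0.02]
slide [27.3  0.2  7.6] dr [ 0.003 -0.003  0.   ] deg 0.2
```

Drag is now about 8 N, slightly under 8 net of free sliding, so the lift is around 2 mm. I'll back off, rise, and go over to the lever.

Call:
{"method": "servo_tool", "body": {"increments": [{"slide": [8, 0, 0], "dr": [0, 0, 0], "jaw": 1}, {"slide": [20, 0, -20], "dr": [0, 0, 0], "jaw": 1}, {"slide": [20, 0, -65], "dr": [0, 0, 0], "jaw": 1}, {"slide": [20, 0, -110], "dr": [0, 0, 0], "jaw": 1}, {"slide": [20, 0, -155], "dr": [0, 0, 0], "jaw": 1}, {"slide": [20, 0, -200], "dr": [0, 0, 0], "jaw": 1}, {"slide": [20, 0, -240], "dr": [0, 0, 0], "jaw": 1}, {"slide": [20, 0, -266], "dr": [0, 0, 0], "jaw": 1}, {"slide": [20, 0, -266], "dr": [0, 0, 0], "jaw": 1}]}}

```text
t: 15.55
tool_pos: [0.6069, -0.0463, 0.4967]
orientation: [2.35, 2.071, 0.012]
force: [-0.0, -0.2, 1.4]
opening: 0.0004
gripper_force: 0.0
```

```bash
cat > lift.py <<'E'
from h import *
import pickle
c,i0,d0=pickle.load(open('scene0.pkl','rb'))
D=[];I=[]
for _ in range(3):
    a,b=read_camera('scene'); D.append(b); I.append(a.astype(float))
e=np.array([np.cos(YP),np.sin(YP)])
for d,n in((d0,'before'),(np.mean(D,0),'after')):
    P=np.array([deproj(c,u,v,d[v,u]) for v in range(225,262) for u in range(180,240) if d[v,u]>0]); b=P[:,:2]-O; X=b@e; Y=-b[:,0]*e[1]+b[:,1]*e[0]
    for lo,hi in((.015,.043),(-.043,-.015)):
        k=(abs(X)<.013)&(Y>lo)&(Y<hi)&(P[:,2]>.034)&(P[:,2]<.07); print(n,k.sum(),P[k,2].mean().round(4),np.percentile(P[k,2],[50,80,95]).round(4))
g1=cv2.GaussianBlur(np.mean(I,0).mean(2),(0,0),.7); print(g1[238:256,193].round(0).tolist())
E
python3 lift.py; python3 look.py; python3 - <<'E'
from h import *
g=press(.035,0,0); goal([g[0],g[1],.305+.019],YP); goal([g[0],g[1],.272+.019],YP)
E
```

```text
before 86 0.0507 [0.0518 0.0549 0.0576]
before 80 0.0511 [0.052  0.0556 0.0573]
after 86 0.0521 [0.0526 0.0566 0.0581]
after 79 0.0524 [0.0536 0.0569 0.0582]
[133.0, 133.0, 132.0, 132.0, 132.0, 131.0, 129.0, 125.0, 118.0, 114.0, 115.0, 121.0, 126.0, 128.0, 128.0, 129.0, 129.0, 130.0]
t 15.7 press xy -0.1763 -0.001 underside 0.2959
F along 0.64 lat -0.3 z -1.33 grip 0.0006748443406773924 0.0 tau [-0.07  0.13  0.02]
slide [  8.7   0.6 272.4] dr [ 0.002  0.    -0.   ] deg 0.1
slide [-211.3    1.1   -1.5] dr [ 0.002  0.    -0.   ] deg 0.1
slide [-211.3    1.    31.5] dr [ 0.002  0.    -0.   ] deg 0.1
```

Both measures put the lift between about 1.4 and 2.5 mm, which is inside the window. Next, the lever.

Call:
{"method": "servo_tool", "body": {"increments": [{"slide": [-30, 1, -2], "dr": [0, 0, 0], "jaw": 1}, {"slide": [-70, 1, -2], "dr": [0, 0, 0], "jaw": 1}, {"slide": [-110, 1, -2], "dr": [0, 0, 0], "jaw": 1}, {"slide": [-150, 1, -2], "dr": [0, 0, 0], "jaw": 1}, {"slide": [-185, 1, -2], "dr": [0, 0, 0], "jaw": 1}, {"slide": [-205, 1, -2], "dr": [0, 0, 0], "jaw": 1}, {"slide": [-211, 1, 10], "dr": [0, 0, 0], "jaw": 1}, {"slide": [-211, 1, 25], "dr": [0, 0, 0], "jaw": 1}, {"slide": [-211, 1, 31.5], "dr": [0, 0, 0], "jaw": 1}, {"slide": [-211, 1, 31.5], "dr": [0, 0, 0], "jaw": 1}, {"slide": [-211, 1, 31.5], "dr": [0, 0, 0], "jaw": 1}]}}

```text
t: 16.8
tool_pos: [0.5814, -0.2546, 0.4589]
orientation: [2.354, 2.078, 0.003]
force: [-0.2, 0.6, 0.1]
opening: 0.0002
gripper_force: 0.0
```

```bash
python3 look.py
```

```text
t 16.8 press xy 0.0335 0.0003 underside 0.2654
F along -0.54 lat -0.24 z 0.11 grip 0.00015267579112927907 0.0 tau [-0.05  0.11  0.01]
slide [218.4  -0.6 242. ] dr [ 0.003 -0.     0.001] deg 0.2
```

Sweep from x = 35 to x ≈ 107, at about 6 mm per row.

Call:
{"method": "servo_tool", "body": {"increments": [{"slide": [-6, 0, 0], "dr": [0, 0, 0], "jaw": 1}, {"slide": [-12, 0, 0], "dr": [0, 0, 0], "jaw": 1}, {"slide": [-18, 0, 0], "dr": [0, 0, 0], "jaw": 1}, {"slide": [-24, 0, 0], "dr": [0, 0, 0], "jaw": 1}, {"slide": [-30, 0, 0], "dr": [0, 0, 0], "jaw": 1}, {"slide": [-36, 0, 0], "dr": [0, 0, 0], "jaw": 1}, {"slide": [-42, 0, 0], "dr": [0, 0, 0], "jaw": 1}, {"slide": [-48, 0, 0], "dr": [0, 0, 0], "jaw": 1}, {"slide": [-54, 0, 0], "dr": [0, 0, 0], "jaw": 1}, {"slide": [-60, 0, 0], "dr": [0, 0, 0], "jaw": 1}, {"slide": [-65, 0, 0], "dr": [0, 0, 0], "jaw": 1}, {"slide": [-70, 0, 0], "dr": [0, 0, 0], "jaw": 1}, {"slide": [-73, 0, 0], "dr": [0, 0, 0], "jaw": 1}, {"slide": [-73, 0, 0], "dr": [0, 0, 0], "jaw": 1}]}}

```text
t: 18.2
tool_pos: [0.5718, -0.3288, 0.459]
orientation: [2.356, 2.075, 0.003]
force: [-0.2, 0.3, -0.9]
opening: 0.0006
gripper_force: 0.0
```

```bash
python3 look.py
```

```text
t 18.2 press xy 0.1083 0.0001 underside 0.2655
F along -0.28 lat -0.27 z -0.86 grip 0.0006249327682304072 0.0 tau [-0.04  0.11 -0.01]
slide [293.3  -1.  241.9] dr [ 0.003  0.    -0.001] deg 0.2
```

Call:
{"method": "servo_tool", "body": {"increments": [{"slide": [-1, 0, 0], "dr": [0, 0, 0], "jaw": 1}, {"slide": [-2, 0, 0], "dr": [0, 0, 0], "jaw": 1}, {"slide": [-3, 0, 0], "dr": [0, 0, 0], "jaw": 1}]}}

```text
t: 18.5
tool_pos: [0.5716, -0.3311, 0.4591]
orientation: [2.355, 2.076, 0.003]
force: [-0.5, 1.2, -1.3]
opening: 0.0004
gripper_force: 0.5
```

```bash
python3 look.py; python3 - <<'E'
from h import *
c,t=cam('scene'),read_camera('scene'); cv2.imwrite('pics/lev.png',cv2.resize(t[0][80:200,120:280],(800,600))[:,:,::-1])
E
```

```text
t 18.5 press xy 0.1106 0.0001 underside 0.2656
F along -1.18 lat -0.63 z -1.29 grip 0.00038928834320889046 0.5435583740472794 tau [ 0.17  0.   -0.02]
slide [295.5  -0.8 242.2] dr [ 0.003 -0.     0.   ] deg 0.2
```

View pics/lev.png

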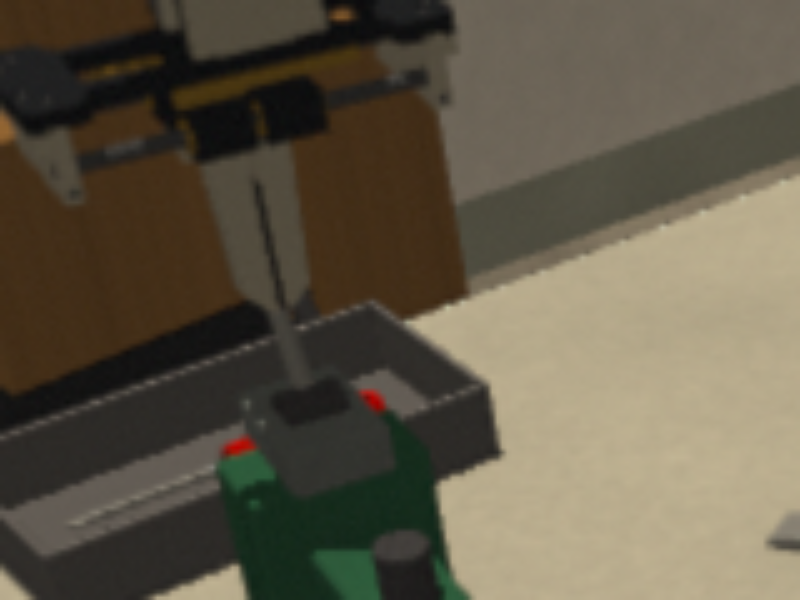

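The lever shaft at (290,345) now leans back, with its ball behind the fingers. I'll back off, rise and check.

Call:
{"method": "servo_tool", "body": {"increments": [{"slide": [-1, 0, 0], "dr": [0, 0, 0], "jaw": 1}, {"slide": [-1, 0, 0], "dr": [0, 0, 0], "jaw": 1}, {"slide": [10, 0, 0], "dr": [0, 0, 0], "jaw": 1}, {"slide": [30, 0, -5], "dr": [0, 0, 0], "jaw": 1}, {"slide": [70, 0, -30], "dr": [0, 0, 0], "jaw": 1}, {"slide": [110, 0, -40], "dr": [0, 0, 0], "jaw": 1}, {"slide": [150, 0, -40], "dr": [0, 0, 0], "jaw": 1}, {"slide": [190, 0, -40], "dr": [0, 0, 0], "jaw": 1}, {"slide": [230, 0, -40], "dr": [0, 0, 0], "jaw": 1}, {"slide": [270, 0, -40], "dr": [0, 0, 0], "jaw": 1}, {"slide": [270, 0, -40], "dr": [0, 0, 0], "jaw": 1}, {"slide": [270, 0, -40], "dr": [0, 0, 0], "jaw": 1}, {"slide": [270, 0, -40], "dr": [0, 0, 0], "jaw": 1}]}}

```text
t: 19.85
tool_pos: [0.6051, -0.0634, 0.4996]
orientation: [2.355, 2.075, 0.003]
force: [0.5, -1.4, 1.7]
opening: 0.0005
gripper_force: 0.0
```

```bash
python3 look.py; python3 lift.py; python3 - <<'E'
from h import *
c=cam('top'); im,d=read_camera('top'); e=np.array([np.cos(YP),np.sin(YP)])
P=np.array([deproj(c,u,v,d[v,u]) for v in range(160,200) for u in range(465,520) if im[v,u].max()<60 and d[v,u]>0])
P=P[(P[:,2]>.262)&(P[:,2]<.31)]; b=P[:,:2]-O; X=b@e; Y=-b[:,0]*e[1]+b[:,1]*e[0]; m=(X.min()+X.max())/2
print('ball',len(P),X.min(),X.max(),Y.mean(),P[:,2].max(),'q',.5+np.arcsin((m-.1)/.07))
cv2.imwrite('pics/fin.png',np.hstack([cv2.resize(im[130:240,320:520],(800,440))])[:,:,::-1])
E
```

```text
t 19.85 press xy -0.1593 -0.0002 underside 0.3061
F along 1.3 lat 0.7 z 1.7 grip 0.00047278133019628066 0.0 tau [-0.02  0.07 -0.05]
slide [ 25.8  -0.8 282.5] dr [ 0.004  0.    -0.   ] deg 0.2
before 86 0.0507 [0.0518 0.0549 0.0576]
before 80 0.0511 [0.052  0.0556 0.0573]
after 89 0.052 [0.0534 0.0567 0.0577]
after 82 0.0524 [0.0534 0.0564 0.0583]
[132.0, 132.0, 131.0, 131.0, 131.0, 130.0, 128.0, 124.0, 118.0, 113.0, 115.0, 120.0, 125.0, 127.0, 128.0, 128.0, 129.0, 129.0]
ball 77 0.11977887458081636 0.14003950892678846 -0.001979126686472255 0.29753215713714476 q 0.941475727742618
```

View pics/fin.png

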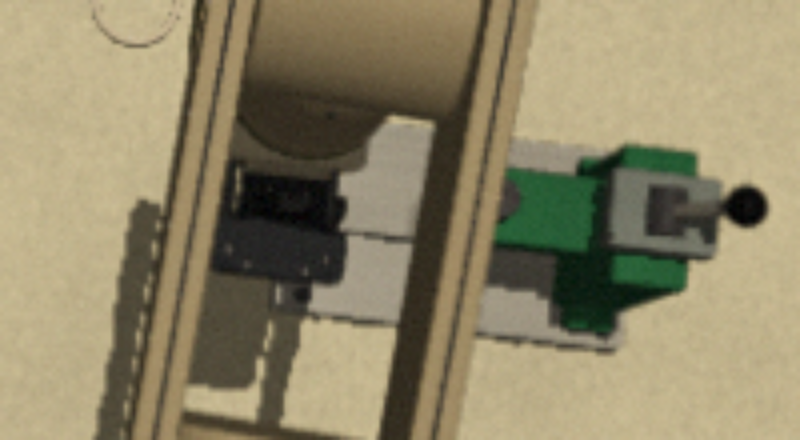

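The top view shows the ball at (745,205), behind the column (about 0.94 rad or more). The blade is still wedged and the arm is clear, so I'm handing in.

```bash
python3 -c "
from plant import *
print(close_job())"
```

```text
the job is handed in; nothing more can be done
None
```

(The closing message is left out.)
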